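# Change over the tube rotators: seat the new wheel, wedge the finished one loose

### The arm

A 6-joint arm with a two-finger parallel gripper is mounted at the origin on the work surface. World frame = base frame: x ahead of the robot, y to its left, z up, the work surface at z = 0. Lengths are in m, angles in rad, forces in N, time in s.
With the tool pointing down it reaches from about 0.375 to 0.925 m from the base axis. Payload 5.7 kg.
Tool frame: the origin (TCP) lies midway between the tips of the shut fingers; the grasp point (between the pads) lies 19 mm behind it; z points along the fingers, y is the line along which they close (so a half turn about z gives the same grasp; the last joint's range is limited). The gripper opens to 88 mm and grips with 3 to 60 N. Pads are 20 mm wide; open, the fingers measure 115 mm over their backs; the gripper's body (75 mm by 178 mm) begins 61 mm behind the grasp point.
Start: joints at [1.094, 0.359, 1.51, -0, 1.272, -0.115], TCP at [0.212, 0.561, 0.223] pointing down, gripper open.
Joint ranges: [-2.97, 2.97], [-1.01, 2.36], [0.21, 2.38], [-0.96, 4.11], [0.2, 2.71], [-2.98, 2.98]. Speed limits (rad/s): [2.39, 2.39, 3.14, 3.14, 3.14, 3.14].

### API

Orientations are given as a unit quaternion [x, y, z, w].
In Python, from bench import move_ptp, servo_line, goto_joints, move_gripper, sleep, inverse_kinematics, capture, PlanningError, close_job, spot_in, silhouettes, current_clock, current_joint_pos, current_qvel, current_joint_torque, current_position, current_orientation, current_force, current_torque, current_finger_gap, current_grip_force gives the robot as it stands. Calls block until the motion is done:
- move_ptp(position, orientation): joint-space move of the TCP to a pose.
- servo_line(position, orientation=None, rate=0.15, contact_N=None): straight line of the TCP; orientation=None keeps the orientation; rate is the mean speed in m/s. With contact_N (N) it stops when the force on the tool has changed by that much, and returns True; else False.
- goto_joints(angles): joint-space move.
- move_gripper(opening): finger opening in m; the grip force is fixed at half the most; returns when the fingers have stopped.
- sleep(seconds).
- inverse_kinematics(position, orientation): joint angles nearest the present ones, or None.
- capture(name): name is "scene" or "top"; returns a dict with "image" (400x640x3 uint8, blue, green, red), "range_z" (400x640 float32, m along the optical axis (not along the pixel's ray), 0 where there is no reading), "intrinsics" (3x3 intrinsics, pixels), "R" (3x3) and "t" (3): a world point X has camera coordinates R X + t. Camera axes: x right, y down, z forward; pixel columns grow to the right and rows downward; lengths in m; the calibration is good to about 2 mm. A picture is of the moment at which its call begins.
A pose or a line that the arm cannot do raises PlanningError and nothing moves.
- close_job(): hands the job in; it is judged then, once.
Trained networks look in the newest picture that a camera, given by its name, has taken for a name from the list of things; names that differ only in an ending like _2 or _b are one class to them, and where a whole thing is asked for, a point or a joint stands for the part that bears it (a point fixed in the world has none). Each returns a list of dicts, best first, with "conf" (0 to 1); they miss things now and then, are a little off and sometimes report something else, mostly with a low value. They report only what shows in the picture. A call takes as long as a camera call. They do not tell look-alikes from the thing itself.
- spot_in(camera, query): "xy" ([column, row] in pixels, amid what is visible of it).
- silhouettes(camera, query): "region" (400x640 bool, what is visible of it) and "xy" ([column, row] in pixels, amid what is visible of it).
Readings, each from a call of its own:
- current_clock(): time.
- current_joint_pos(): joint angles.
- current_qvel(): joint speeds.
- current_joint_torque(): joint torques, N m.
- current_position(): TCP position.
- current_orientation(): TCP orientation.
- current_force(): force on the tool from outside, world axes, zero at the start.
- current_torque(): the same for the moment, N m.
- current_finger_gap(): finger opening in m.
- current_grip_force(): force on a finger pad.
Only numpy, scipy, OpenCV 4.12 (cv2) and the standard library are available. Lean on these libraries where they do the work, as an engineer would, in place of code of your own. Each camera call takes 0.05 s, during which the arm holds its last target. There are 200 camera calls.

### The job

First take the blue tube wheel from its stand and push it into the nose of the empty tube rotator, twisting it clockwise (seen from above) as you press, until it is fully home and the spindle has turned to its stop. Then put the orange-handled wedge through the slot of the other rotator, from either side, and drive it under the shank until the finished orange wheel has come loose and sits raised on the wedge; leave the wedge in the slot. Do not touch the finished wheel with the fingers, and do not disturb the other things on the bench.

Things in the scene. Friction and masses are not known exactly. Their poses are not given: they have to be found in the camera images.
- wheel_new: Tube wheel to seat, blue caps, 0.3 kg: grey disc 96 mm across, 8 mm thick, with six tubes on a 38 mm radius (hang 36 mm below the disc's underside; caps end 18 mm above it). Origin: on its axis in the disc's underside; z along the axis away from the shank. Starts upright, hanging loosely by its disc on the stand: lift it 65 mm straight up to clear.
- wheel_grip (a point): New wheel's grasp point, 40 mm above its origin in the black upright bar handle: 46 mm long (wheel x), 22 mm thick (wheel y: grip across this), from 8 to 58 mm above the origin.
- shank_foot (a point): Foot of the new wheel's steel taper shank, on the axis 62 mm below its origin. Shank: foot 16 mm across; widens from 17 to 28 mm between 46 and 15 mm below the origin; then a neck 24 mm across.
- wheel_done: The finished wheel, alike but with orange caps, seated home in the full rotator, its axis leaning 25 degrees; same origin and axes. The fingers must not touch it.
- wedge: Loose steel wedge flat on the bench, 175 mm long, 18 mm wide, 0.25 kg, slick (friction about 0.15). Origin: in its flat underside, 90 mm behind the tip; x along it to the thin tip, z up. 5 mm thick at the tip, rising evenly to 20 mm at x = 23 mm, then 20 mm thick to the butt at x = -85 mm.
- wedge_tip (a point): Wedge: point in the underside at the middle of the thin tip.
- wedge_grip (a point): Wedge: grasp point in the orange grip block on its butt end, at x = -70 mm, 36 mm above the underside. Block 30 mm long (x), 22 mm thick (y: grip across this), from 20 to 52 mm above the underside.
- rotator_empty: Tube rotator without a wheel, fixed: white base 150 x 130 x 62 mm with a 100 mm high back. Origin in the base's underside below the slot; x to its back, y across, z up. Its aluminium head and steel nose lean 25 degrees forward, to its -x.
- empty_nose (a point): Centre of the empty nose's top face: eight-sided steel collar about 54 mm across, taper bore 34 mm wide at the mouth. z out along the leaning spindle axis, y level. A wheel that is home has its origin here, its z along this z, disc on collar. Three spring balls in the bore grip the shank: 5 to 15 N of push over the last 15 mm, about 10 to 15 N to pull out.
- spindle_empty (a joint): Turn of the empty rotator's spindle, rad, growing clockwise seen from above; starts at 0 to 0.25, hard stop at 0.9; friction 0.05 N m, stays where left. A wheel pressed down with 8 N or more, at any angle (no key), carries it round; it may slip some, so turn 0.3 rad or so beyond the remaining angle. At the stop the collar's red marks stand over the head's.
- rotator_full: The like rotator that holds the finished wheel, fixed; same sizes, origin and axes as the empty one.
- full_nose (a point): Centre of the full nose's top face, axes as for the empty one; the finished wheel's origin starts here.
- full_slot (a point): Point on the spindle axis in the floor of the full rotator's wedge slot, 72 mm below the nose face. z out along the leaning axis, x across the slot, y (level) along it. Walls 26 mm apart from y = -30 to 30 mm; the flat floor runs on to y = -64 and 64 mm. Clear to 26 mm above the floor but for the shank's foot. Disc and tubes: 48 mm from the axis, from 36 mm above the floor up.
- full_foot (a point): Fixed point, 10 mm above full_slot along the axis: flat end of the finished wheel's foot (16 mm across) when home. A wedge slid along the slot floor, z along the slot's z, meets it with its tip some 15 mm past the axis, snaps it free 2 to 3 mm up, and has raised it about 6 mm with the tip 47 mm past the axis. Takes 8 to 20 N.
- stand: Fixed stand of the new wheel: dark foot 84 mm across and an aluminium tube 48 mm across, 78 mm high, with a 36 mm bore. Origin in its underside.
- tube_rack: Bystander: steel rack with nine blue-capped tubes, 80 x 80 x 74 mm; origin in its underside. Leave alone.
- reagent: Bystander: white bottle, 60 mm across, 140 mm high. Leave alone.
- amber_jar: Bystander: amber jar, 64 mm across, 100 mm high. Leave alone.
- beaker: Bystander: white beaker, 70 mm across, 85 mm high. Leave alone.
- tip_box: Bystander: blue pipette tip box, 70 x 95 x 53 mm. Leave alone.
- stray_tube: Bystander: tube with orange cap lying between the rotators, 95 mm long, 16 mm high. Leave alone.
- steel_tray: Bystander: steel instrument tray, 130 x 100 x 25 mm. Leave alone.
There are look-alikes about, which are no part of the job. Leave any purple look-alike of the rotator_empty alone.

How it is judged:
By the outcome, as a careful person would: the job done as asked, in the order asked, and still so for the second after the job is handed in, with the robot touching nothing.
It also fails if it takes over 61 s, if anything falls off the work surface, if the arm or the gripper's body presses on something with over 40 N, if the wrist force passes 120 N, or if a joint passes its speed limit or range.

## Working session

There is one attempt and no reset: what is moved stays moved. The work goes in short steps, each a Python script; the robot and the scene stay as the last script left them, time stands still between calls to the robot, and variables do not carry over. Pictures are saved under pics/ and viewed, at most 10 in all, crops included, and the job is handed in when it is done.

```bash
ls; mkdir -p pics
python3 - <<'E'
from bench import *
import cv2,numpy as np
for n in ["scene","top"]:
    c=capture(n); cv2.imwrite(f"pics/{n}0.png",c["image"])
    np.savez(f"pics/{n}0.npz",**c)
    print(n,c["intrinsics"],c["R"],c["t"], -c["R"].T@c["t"])
    for q in ["wheel_new","wedge","rotator_empty","rotator_full","stand","wheel_done","empty_nose"]:
        print(q,[(np.round(d["xy"]),round(d["conf"],2)) for d in spot_in(n,q)])
print(current_clock())
E
```

```text
pics
scene [[375.68075576   0.         320.54739813]
 [  0.         375.68075576 191.1913231 ]
 [  0.           0.           1.        ]] [[ 0.73721206  0.67564836  0.00420376]
 [ 0.45558132 -0.49247911 -0.74155916]
 [-0.49896297  0.54860151 -0.67087431]] [-0.33866424 -0.16869931  1.59202278] [ 1.12088402 -0.72764905  0.94437033]
wheel_new [(array([278., 218.]), 0.67)]
wedge [(array([339., 208.]), 0.83)]
rotator_empty [(array([219., 206.]), 0.77), (array([157., 251.]), 0.74), (array([334., 267.]), 0.68)]
rotator_full [(array([415., 198.]), 0.58)]
stand [(array([282., 237.]), 0.63)]
wheel_done [(array([402., 163.]), 0.87)]
empty_nose [(array([209., 188.]), 0.88), (array([322., 249.]), 0.79), (array([148., 239.]), 0.71), (array([343., 205.]), 0.57), (array([404., 163.]), 0.17)]
top [[391.19373305   0.         320.70143966]
 [  0.         391.19373305 204.55338953]
 [  0.           0.           1.        ]] [[-1.85123037e-02 -9.99828525e-01 -4.63386777e-04]
 [-9.92751759e-01  1.84363155e-02 -1.18760464e-01]
 [ 1.18748643e-01 -1.73850174e-03 -9.92922826e-01]] [-0.03909008  0.51148532  1.38309614] [ 0.34281352 -0.04610876  1.43403384]
wheel_new [(array([362., 213.]), 0.9)]
wedge [(array([300., 196.]), 0.81)]
rotator_empty [(array([386., 281.]), 0.96), (array([364., 151.]), 0.71), (array([460., 258.]), 0.56), (array([427., 179.]), 0.33), (array([300., 196.]), 0.19)]
rotator_full [(array([253., 136.]), 0.79), (array([244., 162.]), 0.66)]
stand []
wheel_done [(array([243., 158.]), 0.85), (array([428., 178.]), 0.43)]
empty_nose [(array([366., 158.]), 0.97), (array([464., 269.]), 0.69), (array([390., 293.]), 0.6), (array([363., 213.]), 0.5)]
0.8
```

View pics/scene0.png

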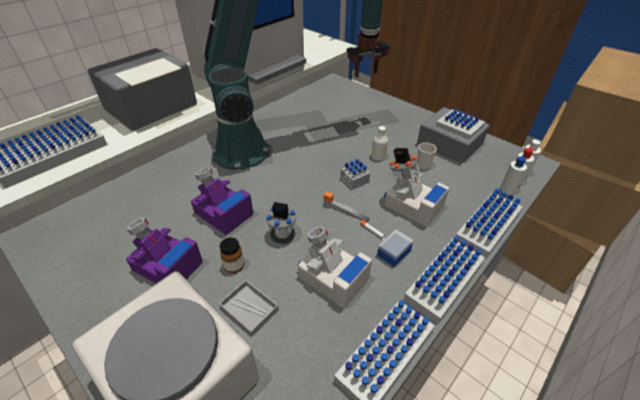

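View pics/top0.png

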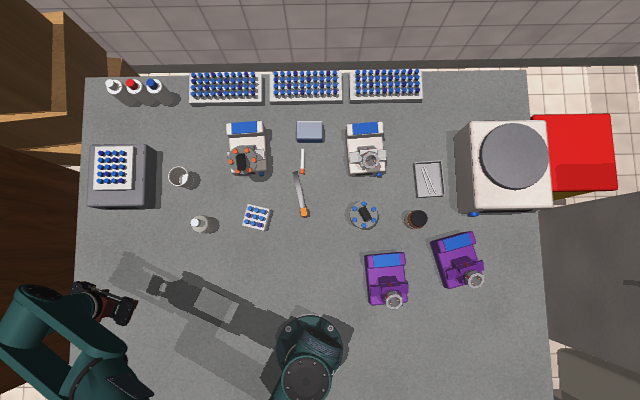

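```bash
cat > h.py <<'E'
from bench import *
import cv2,numpy as np
from scipy.spatial.transform import Rotation as Rn
def cloud(c,m=None):
    K,R,t,z=c["intrinsics"],c["R"],c["t"],c["range_z"]
    v,u=np.nonzero((z>0) if m is None else (m&(z>0)))
    d=z[v,u]; P=np.c_[(u-K[0,2])/K[0,0]*d,(v-K[1,2])/K[1,1]*d,d]
    return (P-t)@R, np.c_[u,v]
E
python3 - <<'E'
from h import *
np.set_printoptions(precision=4,suppress=True,linewidth=150)
for n in ["scene","top"]:
    c=capture(n)
    for q in ["wheel_new","wedge","rotator_empty","rotator_full","empty_nose","wheel_done","wheel_grip","wedge_grip"]:
        for k,d in enumerate(silhouettes(n,q)):
            P,uv=cloud(c,d["region"])
            if len(P)<8: continue
            print(n,q,k,round(d["conf"],2),np.round(d["xy"]),len(P),"med",np.median(P,0),"lo",np.percentile(P,2,axis=0),"hi",np.percentile(P,98,axis=0))
            if d["conf"]>.3: np.savez(f"pics/{n}_{q}_{k}.npz",P=P,uv=uv,bgr=c["image"][uv[:,1],uv[:,0]])
I=[cv2.imread(f"pics/{n}0.png") for n in("top","scene")]
f=lambda im,x,y,w,h:cv2.resize(im[y:y+h,x:x+w],(400,300),interpolation=cv2.INTER_CUBIC)
t,s=I
cv2.imwrite("pics/crops.png",np.vstack([np.hstack([f(t,330,115,80,60),f(t,210,115,80,60)]),np.hstack([f(s,290,215,80,60),f(s,370,140,80,60)])]))
E
```

```text
scene wedge 0 0.48 [380. 145.] 398 med [0.4578 0.3511 0.0668] lo [0.4259 0.3368 0.001 ] hi [0.4772 0.3755 0.1378]
scene rotator_empty 0 0.98 [218. 206.] 2495 med [ 0.2657 -0.29    0.0785] lo [ 0.1649 -0.3407  0.0002] hi [ 0.3368 -0.2087  0.1609]
scene rotator_empty 1 0.73 [332. 271.] 3510 med [ 0.7134 -0.2386  0.0813] lo [ 0.6279 -0.2825  0.0013] hi [ 0.7961 -0.1517  0.1615]
scene rotator_empty 2 0.56 [154. 252.] 3243 med [ 0.3087 -0.5341  0.0883] lo [ 0.1852 -0.6038 -0.0021] hi [ 0.3982 -0.4505  0.1623]
scene rotator_full 0 0.93 [417. 198.] 2075 med [0.7281 0.1744 0.0625] lo [0.642  0.1416 0.0088] hi [0.8058 0.2647 0.1298]
scene rotator_full 1 0.74 [280. 219.] 664 med [ 0.4808 -0.2074  0.0869] lo [ 0.4282 -0.2422  0.047 ] hi [ 0.5136 -0.1568  0.1353]
scene rotator_full 2 0.52 [320. 250.] 1213 med [ 0.6778 -0.2277  0.1048] lo [ 0.6177 -0.2772 -0.0003] hi [ 0.7145 -0.1535  0.1665]
scene empty_nose 0 0.88 [209. 188.] 759 med [ 0.2243 -0.2847  0.1081] lo [ 0.1652 -0.3327  0.0673] hi [ 0.2527 -0.2319  0.166 ]
scene empty_nose 1 0.87 [148. 240.] 1110 med [ 0.2853 -0.5409  0.1076] lo [ 0.2
[... 1833 characters left out ...]
med [ 0.2106 -0.2678  0.114 ] lo [ 0.163  -0.3264  0.0666] hi [ 0.2516 -0.2141  0.1708]
top empty_nose 2 0.63 [467. 271.] 823 med [ 0.2681 -0.5247  0.1142] lo [ 0.2242 -0.5871  0.0723] hi [ 0.3111 -0.4735  0.169 ]
top wheel_done 0 0.87 [239. 159.] 661 med [0.6454 0.2034 0.1759] lo [0.6091 0.1653 0.1481] hi [0.6884 0.2527 0.2199]
top wheel_grip 0 0.67 [363. 213.] 627 med [ 0.4671 -0.1927  0.0876] lo [ 0.4245 -0.2408 -0.0015] hi [ 0.5154 -0.1527  0.1385]
top wedge_grip 0 0.72 [362. 150.] 1976 med [ 0.6995 -0.206   0.0895] lo [ 0.6187 -0.2738  0.0229] hi [ 0.787  -0.1457  0.1665]
top wedge_grip 1 0.56 [301. 192.] 220 med [0.5502 0.0268 0.02  ] lo [0.4715 0.0047 0.0054] hi [0.6334 0.0484 0.0572]
```

View pics/crops.png

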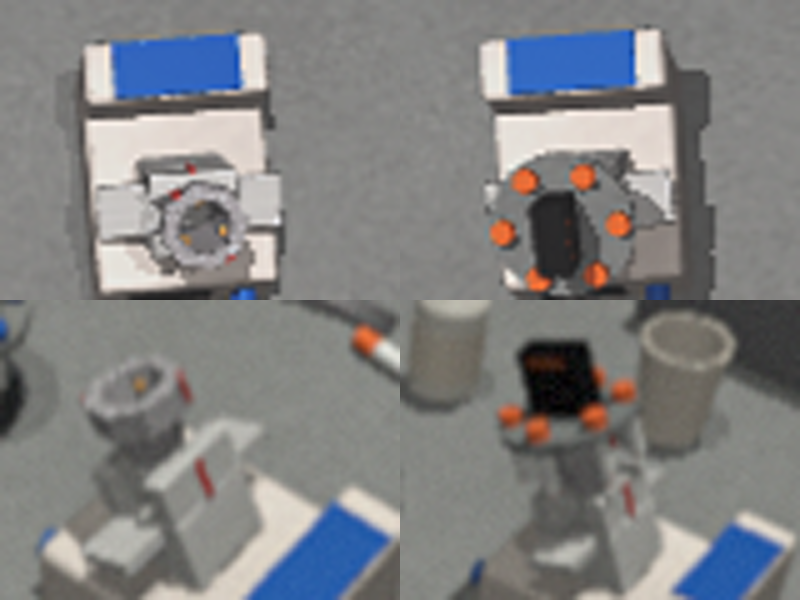

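```bash
cat > fit.py <<'E'
from h import *
from scipy.optimize import least_squares
np.set_printoptions(precision=4,suppress=True,linewidth=150)
C={n:dict(np.load(f"pics/{n}0.npz")) for n in("scene","top")}
cl={n:cloud(c)+(c["image"],) for n,c in C.items()}
def sel(n,lo,hi):
    P,uv,im=cl[n]; k=np.all((P>lo)&(P<hi),1); return P[k],im[uv[k,1],uv[k,0]].astype(float)
for name,cy in(("empty",-.21),("full",.2)):
    print(name)
    for n in cl:
        P,col=sel(n,[.58,cy-.12,.03],[.84,cy+.12,.13])
        b=(col[:,0]>120)&(col[:,0]>1.6*col[:,2]); Q=P[b]
        m=Q.mean(0); nrm=np.linalg.svd(Q-m)[2][2]
        r=cv2.minAreaRect(Q[:,:2].astype(np.float32)); print(n,"blue",b.sum(),m,"rect",r,"nrm yaw",np.degrees(np.arctan2(nrm[1]*np.sign(nrm[2]),nrm[0]*np.sign(nrm[2]))),nrm)
        # base top face
        k=(abs(P[:,2]-.062)<.004); T=P[k]; r=cv2.minAreaRect(T[:,:2].astype(np.float32)); print("   base top",k.sum(),np.median(T[:,2]),r)
    E=[]
    # side edges in top view: per-x-slice min / max y
    P,col=sel("top",[.70,cy-.1,.055],[.81,cy+.1,.115])
    for s in (1,-1):
        xs=np.arange(.715,.785,.005); ys=[s*np.max(s*P[abs(P[:,0]-x)<.004][:,1]) for x in xs]
        p=np.polyfit(xs,ys,1); print("  side",s,"yaw",np.degrees(np.arctan(p[0])),"y@.75",np.polyval(p,.75))
# nose face
for psi in(0,3):
    a=np.radians(25);y=np.radians(psi)
    n_=np.array([-np.sin(a)*np.cos(y),-np.sin(a)*np.sin(y),np.cos(a)]);ey=np.array([-np.sin(y),np.cos(y),0]);ex=np.cross(ey,n_)
    for n in cl:
        P,_=sel(n,[.58,-.28,.135],[.72,-.14,.19]); s=P@n_; top=np.percentile(s,97)
        h=np.histogram(s,np.arange(s.min(),s.max()+.002,.002)); 
        k=s>top-.006; Q=P[k]; f=np.median(Q@n_)
        c,rad=cv2.minEnclosingCircle(np.c_[Q@ex,Q@ey].astype(np.float32))
        print("nose",psi,n,k.sum(),"s",f,"c",ex*c[0]+ey*c[1]+n_*f,"r",rad, np.linalg.svd(Q-Q.mean(0))[2][2])
# new wheel: disc top and handle
for n in cl:
    P,col=sel(n,[.40,-.27,.07],[.54,-.13,.16]); k=(P[:,2]>.12)
    dark=col.max(1)<70
    Q=P[k]; print("new handle",n,k.sum(),Q.mean(0),np.percentile(Q[:,2],[50,95]),cv2.minAreaRect(Q[Q[:,2]>.128][:,:2].astype(np.float32)))
    d=~dark&(P[:,2]<.12); print("  disc",np.percentile(P[d][:,2],[10,50,90]),cv2.minEnclosingCircle(P[d][:,:2].astype(np.float32)))
    o=(col[:,0]>110)&(col[:,0]>1.6*col[:,2]); print("  caps",o.sum(),cv2.minEnclosingCircle(P[o][:,:2].astype(np.float32)),P[o].mean(0))
# wedge
for n in cl:
    P,col=sel(n,[.44,-.02,.008],[.66,.07,.07]); o=(col[:,2]>130)&(col[:,2]>1.6*col[:,0])
    print("wedge pts",n,len(P),"orange",o.sum())
    A=P[o&(P[:,0]<.54)]; print("  block",A.mean(0),A.min(0),A.max(0),cv2.minAreaRect(A[A[:,2]>.045][:,:2].astype(np.float32)))
    S=P[~o&(P[:,0]<.60)&(P[:,0]>.50)&(P[:,2]<.03)]; p=cv2.fitLine(S[:,:2].astype(np.float32),cv2.DIST_HUBER,0,.01,.01).ravel(); print("  steel",len(S),"yaw",np.degrees(np.arctan(p[1]/p[0])),p,S[:,0].min(),S[:,0].max(),"zmax",np.percentile(S[:,2],90))
    B=P[o&(P[:,0]>.57)]; print("  tube cap",B.mean(0) if len(B) else None)
E
python3 fit.py
```

```text
empty
scene blue 373 [ 0.7707 -0.2109  0.0997] rect ((0.7004567980766296, -0.21454022824764252), (0.18106697499752045, 0.08816061168909073), 3.9355580806732178) nrm yaw -174.97617762209572 [-0.1435 -0.0126  0.9896]
   base top 645 0.060524782285298964 ((0.709378719329834, -0.21582883596420288), (0.17081132531166077, 0.12932130694389343), 2.866748094558716)
top blue 296 [ 0.7644 -0.2104  0.0997] rect ((0.7005294561386108, -0.21438726782798767), (0.18237368762493134, 0.08956169337034225), 4.440361499786377) nrm yaw -172.88340286647937 [-0.3256 -0.0406  0.9446]
   base top 566 0.0620382557119564 ((0.6857718825340271, -0.21259565651416779), (0.13047254085540771, 0.12911002337932587), 3.720060110092163)
  side 1 yaw 4.874047094427578 y@.75 -0.14470681948212713
  side -1 yaw 3.1046308673014478 y@.75 -0.27187362836909856
full
scene blue 194 [0.7812 0.2144 0.0997] rect ((0.7813926339149475, 0.21431729197502136), (0.038027118891477585, 0.09083490818738937), 3.3032467365264893) nrm yaw 175.25362417610796 [-0.013   0.0011  0.9999]
   base top 382 0.06038066962456244 ((0.7201451659202576, 0.2079
[... 1772 characters left out ...]
862 0.0105 0.049 ] [ 0.4691 -0.0008  0.0433] [0.4993 0.0225 0.0548] ((0.4849977493286133, 0.010273006744682789), (0.029221732169389725, 0.020335961133241653), 8.696063041687012)
  steel 159 yaw 15.035129 [0.9658 0.2594 0.5587 0.0236] 0.5002390817378616 0.5982614228685569 zmax 0.019732520555856035
  tube cap [0.64   0.0147 0.013 ]
wedge pts top 263 orange 74
  block [0.4847 0.014  0.0516] [0.4685 0.0013 0.034 ] [0.5006 0.0254 0.0586] ((0.48466330766677856, 0.013935023918747902), (0.029422961175441742, 0.02149852178990841), 13.256449699401855)
  steel 133 yaw 12.061898 [0.9779 0.209  0.5578 0.0294] 0.5037943420612481 0.5978101052135472 zmax 0.02302285639626593
  tube cap [0.6386 0.02   0.0146]
```

```bash
cat > fit2.py <<'E'
import io,contextlib
with contextlib.redirect_stdout(io.StringIO()):
    from fit import *
y=np.radians(3);a=np.radians(25)
n_=np.array([-np.sin(a)*np.cos(y),-np.sin(a)*np.sin(y),np.cos(a)]);ey=np.array([-np.sin(y),np.cos(y),0]);ex=np.cross(ey,n_)
for n in cl:
    P,_=sel(n,[.4,-.1,-.02],[.8,.14,.006]); print(n,"bench z",np.median(P[:,2]))
    P,col=sel(n,[.57,.12,.12],[.72,.29,.24]); s=P@n_
    o=(col[:,2]>130)&(col[:,2]>1.8*col[:,0]); k=(col.max(1)<60)
    h,e=np.histogram(s[~o&~k],np.arange(-.16,-.02,.002)); i=h.argmax(); f=np.median(s[~o&~k&(abs(s-e[i]-.001)<.004)])
    D=P[~o&~k&(abs(s-f)<.004)]; D2=np.c_[D@ex,D@ey].astype(np.float32)
    O=P[o&(s>f+.004)&(s<f+.016)]; O2=np.c_[O@ex,O@ey].astype(np.float32)
    for nm,X in(("disc",D2),("caps",O2)):
        c,r=cv2.minEnclosingCircle(X); print("  ",nm,len(X),"nose",ex*c[0]+ey*c[1]+n_*(f-.008),r)
    H=P[k&(s>f+.044)]; print("  handle",H.mean(0)-n_*(.058), s[k].max()-f, cv2.minAreaRect(np.c_[H@ex,H@ey].astype(np.float32)))
    # robot-visible nose check for wings (slot floor) in empty
    P,_=sel(n,[.60,-.30,.07],[.76,-.14,.12]);
E
python3 fit2.py
```

```text
scene bench z -0.0018547266437314454
   disc 145 nose [0.6531 0.204  0.1593] 0.04915222153067589
   caps 48 nose [0.6543 0.2035 0.1598] 0.045312222093343735
  handle [0.6559 0.2036 0.1595] 0.05172786499417825 ((0.6686927676200867, 0.1710635870695114), (0.02070704475045204, 0.04335400089621544), 87.21002960205078)
top bench z 0.00032612648093571886
   disc 345 nose [0.652  0.2092 0.1614] 0.048247698694467545
   caps 100 nose [0.6521 0.2088 0.1615] 0.04493225738406181
  handle [0.6532 0.2079 0.1616] 0.05615304760630427 ((0.6685574054718018, 0.17353734374046326), (0.044047825038433075, 0.01985722780227661), 1.381502389907837)
```

```bash
cat >> h.py <<'E'
def axis(psi,tilt=25):
    a,y=np.radians(tilt),np.radians(psi); return np.array([-np.sin(a)*np.cos(y),-np.sin(a)*np.sin(y),np.cos(a)])
def ori(n,ydir):
    "tool pointing along -n, closing along ydir"
    z=-np.asarray(n,float); y=np.asarray(ydir,float); y=y-z*(y@z); y/=np.linalg.norm(y)
    return Rn.from_matrix(np.c_[np.cross(y,z),y,z])
def yaw(d): return np.array([np.cos(np.radians(d)),np.sin(np.radians(d)),0])
UP=np.array([0,0,1.])
NE=np.array([.6417,-.217,.161]); YE=3.4
NF=np.array([.653,.2065,.161]); YF=2.8
def tell(m=""): print(m,"t",round(current_clock(),2),"p",np.round(current_position(),4),"F",np.round(current_force(),1),"T",np.round(current_torque(),2),"gap",round(current_finger_gap(),4))
E
python3 - <<'E'
from h import *
np.set_printoptions(precision=3,suppress=True)
W=np.array([.468,-.1965,.102])
for y in(116,-64):
    print("grasp",y,inverse_kinematics(W,ori(UP,yaw(y)).as_quat()))
n=axis(YE)
for y in range(-180,180,30):
    print(y,inverse_kinematics(NE+n*.024,ori(n,yaw(y)).as_quat()),)
s=axis(YF); fl=NF-72*.001*s; ey=yaw(YF+90)
for sg in(1,-1):
  print("wpick",inverse_kinematics([.4855,.0122,.017],ori(UP,sg*yaw(102)).as_quat()))
  for side in(1,-1):
    for tip in(-.08,.047): print(side,sg,tip,inverse_kinematics(fl+side*ey*(tip-.16)+s*.017,ori(s,sg*np.cross(ey,s)).as_quat()))
E
```

```text
grasp 116 [-0.534  0.377  1.842 -0.     0.922 -2.558]
grasp -64 [-0.534  0.377  1.842 -0.     0.922  0.583]
-180 [-0.582  0.334  1.765  0.392  0.724  2.312]
-150 [-0.582  0.334  1.765  0.392  0.724  1.742]
-120 [-0.582  0.334  1.765  0.392  0.724  1.214]
-90 [-0.582  0.334  1.765  0.392  0.724  0.73 ]
-60 [-0.582  0.334  1.765  0.392  0.724  0.25 ]
-30 [-0.582  0.334  1.765  0.392  0.724 -0.266]
0 [-0.582  0.334  1.765  0.392  0.724 -0.83 ]
30 [-0.582  0.334  1.765  0.392  0.724 -1.4  ]
60 [-0.582  0.334  1.765  0.392  0.724 -1.927]
90 [-0.582  0.334  1.765  0.392  0.724 -2.412]
120 [-0.582  0.334  1.765  0.392  0.724 -2.892]
150 [-0.582  0.334  1.765  0.392  0.724  2.876]
wpick [-0.117  0.496  1.954 -0.     0.691 -1.897]
1 1 -0.08 [-0.206  0.441  1.819  0.238  0.469 -0.446]
1 1 0.047 [ 0.034  0.44   1.821  0.014  0.445 -0.026]
-1 1 -0.08 [ 0.614  0.601  1.494 -0.357  0.704  0.799]
-1 1 0.047 [ 0.435  0.519  1.662 -0.298  0.573  0.605]
wpick [-0.117  0.496  1.954 -0.     0.691  1.244]
1 -1 -0.08 [-0.206  0.441  1.819  0.238  0.469  2.696]
1 -1 0.047 None
-1 -1 -0.08 [ 0.614  0.601  1.494 -0.357  0.704 -2.343]
-1 -1 0.047 [ 0.435  0.519  1.662 -0.298  0.573 -2.537]
```

Run:
```python
from h import *
q=ori(UP,yaw(-64)).as_quat(); W=np.array([.468,-.1965,.102])
tell("start")
move_gripper(.05)
move_ptp(W+[0,0,.10],q); tell("above")
servo_line(W,rate=.12); tell("down")
move_gripper(0); tell("grip")
servo_line(W+[0,0,.075],rate=.12); tell("lift")
for n in("top","scene"):
    c=capture(n); np.savez(f"pics/{n}1.npz",**c)
    cv2.imwrite(f"pics/{n}1.png",c["image"])
t=np.load("pics/top1.npz"); s=np.load("pics/scene1.npz")
np.set_printoptions(precision=4,suppress=True)
for c in(t,s):
    P,uv=cloud(c); col=c["image"][uv[:,1],uv[:,0]].astype(float)
    o=(col[:,0]>100)&(col[:,0]>1.6*col[:,2])&np.all((P>[.38,-.28,.12])&(P<[.56,-.11,.19]),1)
    print("caps",o.sum(),cv2.minEnclosingCircle(P[o][:,:2].astype(np.float32)),np.percentile(P[o][:,2],[50,90]))
    d=np.all((P>[.40,-.26,.155])&(P<[.54,-.13,.166]),1); print("disc",d.sum(),cv2.minEnclosingCircle(P[d][:,:2].astype(np.float32)))
f=lambda im,x,y,w,h:cv2.resize(im[y:y+h,x:x+w],(400,300),interpolation=cv2.INTER_CUBIC)
cv2.imwrite("pics/c1.png",np.hstack([f(t["image"],310,170,120,90),f(s["image"],220,140,120,90)]))
```

```text
start t 1.7 p [0.2124 0.5611 0.2226] F [-0.1 -0.1  0.2] T [ 0.02  0.01 -0.01] gap 0.0879
above t 5.27 p [ 0.4683 -0.1959  0.202 ] F [ 0.9  0.3 -0.6] T [-0.04  0.13  0.  ] gap 0.0503
down t 6.25 p [ 0.4685 -0.1967  0.1025] F [-0.2 -0.5  0.6] T [-0.09  0.11  0.07] gap 0.0501
grip t 6.8 p [ 0.4681 -0.1964  0.1023] F [-1.4  0.4  4. ] T [0.13 0.22 0.02] gap 0.0217
lift t 7.58 p [ 0.4674 -0.1962  0.1763] F [ 0.  -0.2 -2.6] T [-0.03  0.14 -0.03] gap 0.022
caps 20 ((0.4471668601036072, -0.19909697771072388), 0.034709665924310684) [0.1715 0.1737]
disc 69 ((0.45296740531921387, -0.19708144664764404), 0.041193362325429916)
caps 40 ((0.46741917729377747, -0.19691146910190582), 0.04503513127565384) [0.1679 0.1695]
disc 307 ((0.46927499771118164, -0.1981513798236847), 0.04883676394820213)
```

View pics/c1.png

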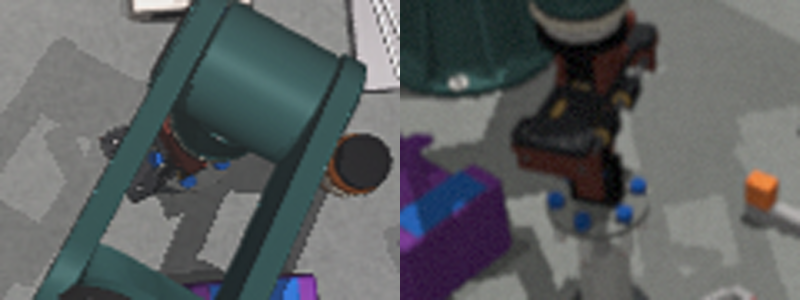

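Run:
```python
from h import *
n=axis(YE); q=ori(n,yaw(-60)).as_quat(); T=lambda d:NE+n*(d+.024)
p=current_position()
servo_line([p[0],p[1],.24],rate=.25)
move_ptp(T(.085),q); tell("pre")
print(servo_line(T(.022),rate=.08,contact_N=12)); tell("in")
d=(np.array(current_position())-NE)@n-.024; print("d",d)
if d<.03:
    print(servo_line(T(-.006),rate=.03,contact_N=28)); tell("press")
    e=np.array(current_position())-NE; print("d",e@n-.024,"lat",e-n*(e@n),"Fn",np.array(current_force())@n)
```

```text
pre t 8.64 p [ 0.5933 -0.2186  0.257 ] F [ 0.1  0.  -2.1] T [-0.1   0.62  0.01] gap 0.022
False
in t 9.58 p [ 0.6225 -0.2183  0.203 ] F [-0.2 -0.7 -2.3] T [-0.06  0.5  -0.04] gap 0.0222
d 0.02222844899216119
True
press t 10.31 p [ 0.6316 -0.2175  0.1825] F [-1.6  0.1  3.9] T [0.07 0.21 0.03] gap 0.0218
d -0.0002268685976709768 lat [-8.66959377e-05  8.06252796e-05 -3.81261278e-05] Fn 4.270509794547604
```

Run:
```python
from h import *
n=axis(YE); q0=ori(n,yaw(-60)); T=lambda d:NE+n*(d+.024)
print(servo_line(T(-.003),rate=.01)); tell("press"); print("Fn",np.array(current_force())@n)
d=-.003
for k in range(1,7):
    a=-.22*k; d2=d-.0006
    c0=np.array(current_position())
    servo_line(T(d2),(Rn.from_rotvec(n*a)*q0).as_quat(),rate=.0006/.45); d=d2
    print(k,round(a,2),"Fn",round(np.array(current_force())@n,1),"Tn",round(np.array(current_torque())@n,2),"d",round((np.array(current_position())-NE)@n-.024,4),"rot",round((Rn.from_quat(current_orientation())*q0.inv()).as_rotvec()@n,3),"t",round(current_clock(),2))
```

```text
False
press t 10.78 p [ 0.6318 -0.2175  0.1825] F [-23.4   1.8  28. ] T [0.41 1.88 0.18] gap 0.0223
Fn 35.16654218005542
1 -0.22 Fn 39.6 Tn -0.07 d -0.0004 rot -0.219 t 11.15
2 -0.44 Fn 47.0 Tn -0.06 d -0.0004 rot -0.438 t 11.52
3 -0.66 Fn 47.9 Tn -0.05 d -0.0007 rot -0.658 t 11.88
4 -0.88 Fn 48.0 Tn 0.24 d -0.0011 rot -0.877 t 12.25
5 -1.1 Fn 48.3 Tn 0.37 d -0.0017 rot -1.097 t 12.62
6 -1.32 Fn 48.0 Tn 0.39 d -0.0022 rot -1.316 t 12.98
```

Run:
```python
from h import *
n=axis(YE); q=current_orientation(); T=lambda d:NE+n*(d+.024)
servo_line(T(-.002),rate=.02); tell("relax"); print("Fn",np.array(current_force())@n)
move_gripper(.045); tell("open")
servo_line(T(.06),rate=.15)
# on to above the wedge block
W=np.array([.4855,.0122,.017]); q=ori(UP,yaw(-78)).as_quat()
servo_line(T(.10),rate=.2)
move_ptp(W+[0,0,.10],q); tell("wedge above")
np.set_printoptions(precision=4,suppress=True)
C={}
for m in("top","scene"):
    c=C[m]=capture(m); P,uv=cloud(c); col=c["image"][uv[:,1],uv[:,0]].astype(float)
    k=np.all((P>[.56,-.30,.12])&(P<[.72,-.14,.24]),1); s=(P-NE)@n
    o=k&(col[:,0]>100)&(col[:,0]>1.6*col[:,2]); X=(P-NE)@np.c_[np.cross(yaw(YE+90),n),yaw(YE+90)]
    print(m,"caps",o.sum(),np.percentile(s[o],[50,90]),cv2.minEnclosingCircle(X[o].astype(np.float32)))
    h=k&(col.max(1)<60)&(s>.04); print("handle top",np.percentile(s[h],[50,95]))
    dd=k&(abs(s-.008)<.006)&(col.max(1)>60)&~o; print("disc",np.median(s[dd]),np.linalg.svd(P[dd]-P[dd].mean(0))[2][2],n)
f=lambda im,x,y,w,h:cv2.resize(im[y:y+h,x:x+w],(400,300),interpolation=cv2.INTER_CUBIC)
t,s=C["top"]["image"],C["scene"]["image"]
cv2.imwrite("pics/c2.png",np.vstack([np.hstack([f(t,330,115,80,60),f(s,290,205,80,60)]),np.hstack([f(t,250,130,120,90),f(s,280,140,120,90)])]))
```

```text
relax t 13.37 p [ 0.6334 -0.2199  0.1816] F [-1.5 -5.4 -0.7] T [-1.14  0.82 -0.46] gap 0.0219
Fn 0.12129632334377208
open t 13.93 p [ 0.6325 -0.2174  0.1809] F [-0.7 -0.7 -0.4] T [ 0.03  0.31 -0.05] gap 0.0453
wedge above t 15.98 p [0.4864 0.0117 0.1172] F [ 0.5  0.1 -0. ] T [-0.03  0.15  0.02] gap 0.0454
top caps 113 [0.0176 0.021 ] ((-0.0019913180731236935, 0.0009939147857949138), 0.04658646881580353)
handle top [0.0572 0.0609]
disc 0.008067937141640166 [-0.4156 -0.0193  0.9093] [-0.4219 -0.0251  0.9063]
scene caps 110 [0.0154 0.0169] ((-0.0018737453501671553, -0.0029461795929819345), 0.04603012651205063)
handle top [0.0546 0.0572]
disc 0.006319572563172784 [-0.4103 -0.0334  0.9113] [-0.4219 -0.0251  0.9063]
```

View pics/c2.png

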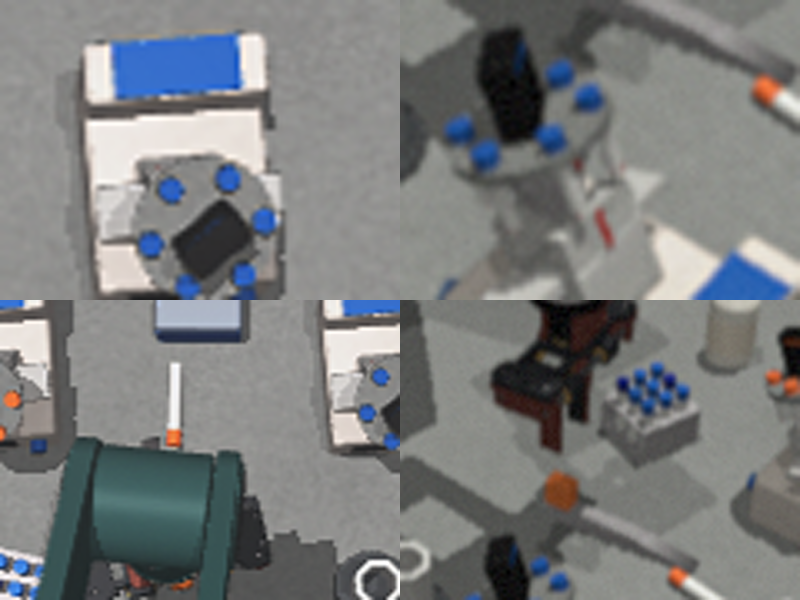

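```bash
cat >> h.py <<'E'
SZ=axis(YF); FL=NF-.072*SZ; SY=yaw(YF+90); QS=ori(SZ,np.cross(SY,SZ)).as_quat()
HG=.0175
def S(tip,h): return FL+SY*(tip-.16)+SZ*(h+HG)   # TCP for tip position along slot, underside height
def where():
    e=np.array(current_position())-FL; f=np.array(current_force())
    return "tip %.4f h %.4f x %.4f | Fy %.1f Fz %.1f Fx %.1f | gap %.4f t %.2f"%(e@SY+.16,e@SZ-HG,e@np.cross(SY,SZ),f@SY,f@SZ,f@np.cross(SY,SZ),current_finger_gap(),current_clock())
E
python3 - <<'E'
from h import *
W=np.array([.4855,.0122,.0175])
servo_line(W,rate=.12); tell("down")
move_gripper(0); tell("grip")
servo_line(W+[0,0,.13],rate=.2); tell("lift")
move_ptp(S(-.13,.03),QS); print(where())
servo_line(S(-.10,.002),rate=.1); print(where())
np.set_printoptions(precision=4,suppress=True)
M=np.c_[np.cross(SY,SZ),SY,SZ]
C={}
for m in("top","scene"):
    c=C[m]=capture(m); P,uv=cloud(c); col=c["image"][uv[:,1],uv[:,0]].astype(float); X=(P-FL)@M
    k=np.all((X>[-.025,-.30,-.01])&(X<[.025,-.07,.026]),1); Y=X[k]
    print(m,k.sum(),"tip y",np.percentile(Y[:,1],[98,100]),"xy slope",[(round(y,3),np.round(np.percentile(Y[abs(Y[:,1]-y)<.006],[5,50,95],axis=0)[:,[0,2]].ravel(),4)) for y in(-.19,-.17,-.15,-.13,-.11) if (abs(Y[:,1]-y)<.006).sum()>4])
f=lambda im,x,y,w,h:cv2.resize(im[y:y+h,x:x+w],(400,300),interpolation=cv2.INTER_CUBIC)
cv2.imwrite("pics/c3.png",np.hstack([f(C["top"]["image"],220,110,120,90),f(C["scene"]["image"],330,130,120,90)]))
E
```

```text
down t 17.07 p [0.486 0.012 0.018] F [-0.7  0.8  0.2] T [-0.04  0.17  0.  ] gap 0.0445
grip t 17.55 p [0.4857 0.0122 0.0179] F [-0.4  0.4  5.7] T [ 0.01  0.29 -0.02] gap 0.0221
lift t 18.35 p [0.4843 0.0123 0.1465] F [-0.8 -0.6 -3.3] T [-0.01  0.33  0.06] gap 0.0219
tip -0.1296 h 0.0295 x -0.0010 | Fy 0.4 Fz -3.0 Fx -0.2 | gap 0.0220 t 19.94
tip -0.0993 h 0.0016 x -0.0002 | Fy -0.2 Fz -2.5 Fx -0.1 | gap 0.0217 t 20.50
top 208 tip y [-0.1038 -0.101 ] xy slope [(-0.19, array([-0.0057,  0.0127,  0.0013,  0.0209,  0.0099,  0.0241])), (-0.17, array([-0.0082,  0.0071,  0.0036,  0.0191,  0.0099,  0.0229])), (-0.15, array([-0.0081,  0.0116,  0.0008,  0.0165,  0.0093,  0.0212])), (-0.13, array([-0.0074,  0.0049, -0.0006,  0.0121,  0.0089,  0.016 ])), (-0.11, array([-0.0067,  0.0028,  0.0031,  0.0083,  0.0081,  0.0139]))]
scene 300 tip y [-0.1094 -0.1034] xy slope [(-0.19, array([-0.0072,  0.0019,  0.0072,  0.016 ,  0.0103,  0.0201])), (-0.17, array([-0.0067,  0.0025,  0.0076,  0.0167,  0.0098,  0.0198])), (-0.15, array([-0.006 ,  0.0013,  0.0067,  0.0133,  0.0088,  0.0165])), (-0.13, array([-0.0061,  0.0007,  0.0067,  0.008 ,  0.0092,  0.0117])), (-0.11, array([-0.0094,  0.0023,  0.002 ,  0.0055,  0.0077,  0.0075]))]
```

View pics/c3.png

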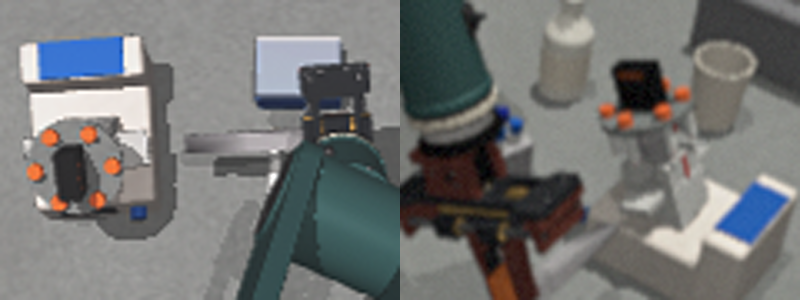

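Run:
```python
from h import *
r=servo_line(S(-.02,.002),rate=.06,contact_N=5); print(r,where())
if not r:
    r=servo_line(S(0,-.004),rate=.03,contact_N=4); print(r,where())
```

```text
False tip -0.0204 h 0.0020 x 0.0001 | Fy 0.6 Fz -2.4 Fx -1.8 | gap 0.0221 t 22.08
True tip -0.0133 h -0.0001 x -0.0005 | Fy 0.7 Fz 2.4 Fx 0.8 | gap 0.0220 t 22.47
```

Run:
```python
from h import *
for t in(.01,.02,.03,.04,.05):
    servo_line(S(t,-.0005),rate=.04); print(where())
np.set_printoptions(precision=4,suppress=True)
n=SZ; M=np.c_[np.cross(SY,SZ),SY,SZ]
for m in("top","scene"):
    c=capture(m); cv2.imwrite(f"pics/{m}4.png",c["image"]); P,uv=cloud(c); col=c["image"][uv[:,1],uv[:,0]].astype(float); X=(P-NF)@M
    k=np.all(abs(X-[0,0,.03])<[.06,.06,.05],1); o=k&(col[:,2]>130)&(col[:,2]>1.8*col[:,0])
    h=k&(col.max(1)<60)&(X[:,2]>.045)&(abs(X[:,1])<.03); d=k&(abs(X[:,2]-.012)<.009)&(col.max(1)>60)&~o
    print(m,o.sum(),"caps",np.percentile(X[o][:,2],[50,90]),"handle",np.percentile(X[h][:,2],[50,95]),"disc",np.median(X[d][:,2]))
    K=np.all((X-[0,0,-.072]>[-.02,.02,-.005])&(X-[0,0,-.072]<[.02,.075,.022]),1); print("beyond axis y",np.percentile(X[K][:,1],[50,90,98]) if K.sum() else 0)
    b=(col[:,2]>130)&(col[:,2]>1.6*col[:,0])&np.all(abs(X-[0,-.11,-.035])<[.02,.05,.03],1); print("block y",b.sum(),X[b].mean(0) if b.any() else 0,X[b][:,1].min() if b.any() else 0,X[b][:,1].max() if b.any() else 0)
```

```text
tip 0.0107 h -0.0006 x -0.0004 | Fy 1.8 Fz 4.1 Fx -1.7 | gap 0.0215 t 23.22
tip 0.0200 h -0.0004 x 0.0003 | Fy -0.4 Fz 5.5 Fx -0.9 | gap 0.0222 t 23.62
tip 0.0291 h -0.0001 x 0.0009 | Fy -4.6 Fz 8.5 Fx -1.2 | gap 0.0215 t 24.02
tip 0.0383 h 0.0000 x 0.0012 | Fy -8.7 Fz 10.2 Fx -1.7 | gap 0.0224 t 24.42
tip 0.0487 h 0.0000 x 0.0012 | Fy -7.3 Fz 10.0 Fx -0.6 | gap 0.0220 t 24.82
top 96 caps [0.0245 0.0292] handle [0.063  0.0674] disc 0.015296666685368648
beyond axis y [0.0629 0.0674 0.0675]
block y 0 0 0 0
scene 21 caps [0.0237 0.027 ] handle [0.0577 0.0632] disc 0.013972041750181687
beyond axis y [0.058  0.0657 0.0674]
block y 0 0 0 0
```

Run:
```python
from h import *
servo_line(S(.0535,-.0005),rate=.02); print(where())
move_gripper(.045); print(where())
servo_line(S(.05,.0)+SZ*.08,rate=.1); print(where())
servo_line(np.array(current_position())+[-.08,-.06,.06],rate=.2)
goto_joints([1.094,.359,1.51,0,1.272,-.115]) if False else move_ptp([.42,-.02,.32],ori(UP,yaw(0)).as_quat()); 
sleep(.5)
np.set_printoptions(precision=4,suppress=True)
M=np.c_[np.cross(SY,SZ),SY,SZ]; C={}
for m in("top","scene"):
    c=C[m]=capture(m); P,uv=cloud(c); col=c["image"][uv[:,1],uv[:,0]].astype(float); X=(P-NF)@M
    k=np.all(abs(X-[0,0,.03])<[.06,.06,.05],1); o=k&(col[:,2]>130)&(col[:,2]>1.8*col[:,0])
    h=k&(col.max(1)<60)&(X[:,2]>.045)&(abs(X[:,1])<.03); d=k&(abs(X[:,2]-.012)<.009)&(col.max(1)>60)&~o
    print(m,o.sum(),"caps",np.percentile(X[o][:,2],[50,90]),"handle",np.percentile(X[h][:,2],[50,95]),"disc",np.median(X[d][:,2]))
    b=(col[:,2]>130)&(col[:,2]>1.6*col[:,0])&np.all(abs(X-[0,-.11,-.035])<[.02,.05,.03],1); print("block",b.sum(),X[b].mean(0) if b.any() else 0)
f=lambda im,x,y,w,h:cv2.resize(im[y:y+h,x:x+w],(400,300),interpolation=cv2.INTER_CUBIC)
t,s=C["top"]["image"],C["scene"]["image"]
cv2.imwrite("pics/c5.png",np.vstack([np.hstack([f(t,210,110,120,90),f(s,350,130,100,75)]),np.hstack([cv2.resize(t,(400,300)),f(s,290,205,80,60)])]))
print(current_clock())
```

```text
tip 0.0525 h 0.0000 x 0.0010 | Fy -4.2 Fz 9.7 Fx -0.7 | gap 0.0222 t 25.24
tip 0.0536 h -0.0007 x -0.0001 | Fy 0.5 Fz 0.0 Fx -0.6 | gap 0.0452 t 25.81
tip 0.0500 h 0.0797 x -0.0003 | Fy 0.8 Fz 0.7 Fx -0.4 | gap 0.0449 t 26.77
top 111 caps [0.0257 0.0292] handle [0.0639 0.0695] disc 0.015942521438148217
block 53 [-0.0107 -0.1095 -0.0227]
scene 68 caps [0.0215 0.0255] handle [0.0586 0.0651] disc 0.013383060566266522
block 76 [-0.0083 -0.1124 -0.0337]
28.8167
```

View pics/c5.png

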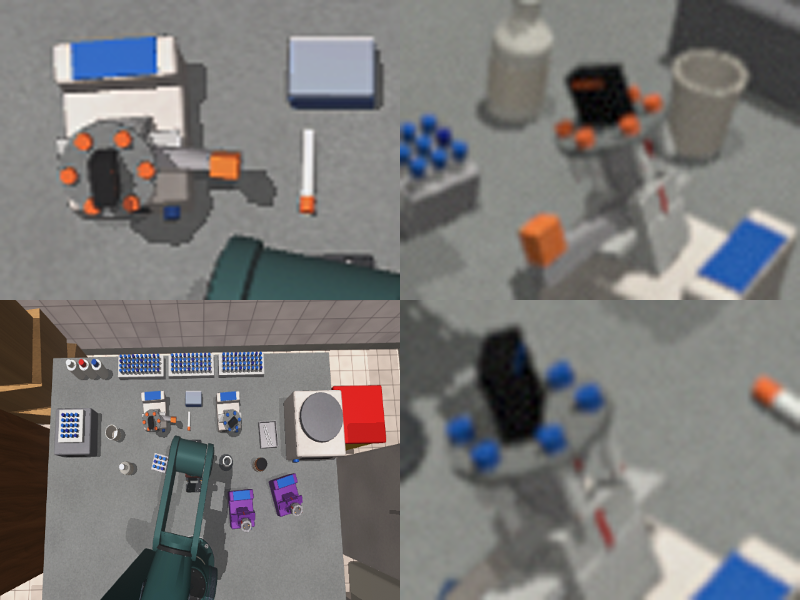

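Run:
```python
from h import *
np.set_printoptions(precision=4,suppress=True)
n=axis(YE); M=np.c_[np.cross(yaw(YE+90),n),yaw(YE+90),n]
for nm,c in(("before",np.load("pics/scene0.npz")),("now",capture("scene"))):
    im=c["image"]; P,uv=cloud(c); X=(P-NE)@M; hsv=cv2.cvtColor(im,cv2.COLOR_BGR2HSV)[uv[:,1],uv[:,0]].astype(int)
    k=(np.minimum(hsv[:,0],180-hsv[:,0])<9)&(hsv[:,1]>70)&np.all((X>[-.06,-.06,-.08])&(X<[.09,.06,.004]),1)
    print(nm); print(np.c_[X[k],uv[k]][np.argsort(-X[k][:,2])][:40:1])
```

```text
before
[[  0.0223   0.0156  -0.0032 326.     230.    ]
 [  0.0229   0.0139  -0.0053 326.     231.    ]
 [  0.0206   0.0144  -0.0095 326.     232.    ]
 [  0.0207   0.013   -0.0119 326.     233.    ]
 [  0.0194   0.0186  -0.0128 327.     232.    ]
 [  0.0208   0.0162  -0.0142 327.     233.    ]
 [  0.0234   0.0129  -0.0148 327.     234.    ]
 [  0.0264   0.0003  -0.0501 329.     247.    ]
 [  0.0284  -0.0025  -0.051  329.     248.    ]
 [  0.0265   0.0035  -0.0525 330.     247.    ]
 [  0.0288  -0.004   -0.0532 329.     249.    ]
 [  0.0279   0.0012  -0.054  330.     248.    ]
 [  0.0282  -0.0003  -0.0562 330.     249.    ]
 [  0.0275  -0.0011  -0.0593 330.     250.    ]
 [  0.0298   0.0004  -0.06   331.     250.    ]
 [  0.0293  -0.0037  -0.0604 330.     251.    ]
 [  0.0288  -0.0001  -0.0634 331.     251.    ]
 [  0.0289  -0.0015  -0.0658 331.     252.    ]
 [  0.0294  -0.0032  -0.0679 331.     253.    ]
 [  0.027    0.0032  -0.0699 332.     252.    ]
 [  0.0278   0.0013  -0.0718 332.     253.    ]]
now
[[  0.0275  -0.0005  -0.0145 325.     237.    ]
 [  0.0263  -0.0009  -0.0179 325.     238.    ]
 [  0.0281  -0.0009  -0.0487 329.     247.    ]
 [  0.028   -0.0022  -0.0513 329.     248.    ]
 [  0.0297  -0.0047  -0.0525 329.     249.    ]
 [  0.0295  -0.0001  -0.0526 330.     248.    ]
 [  0.0251   0.0046  -0.0537 330.     247.    ]
 [  0.0259   0.0014  -0.0581 330.     249.    ]
 [  0.0276  -0.0011  -0.0593 330.     250.    ]
 [  0.029   -0.0035  -0.0606 330.     251.    ]
 [  0.0281   0.0017  -0.0614 331.     250.    ]
 [  0.0306  -0.0015  -0.0619 331.     251.    ]
 [  0.0299  -0.0022  -0.065  331.     252.    ]
 [  0.0272  -0.0015  -0.0698 331.     253.    ]
 [  0.0297  -0.0002  -0.0702 332.     253.    ]
 [  0.0245   0.0051  -0.072  332.     252.    ]]
```

The collar mark now stands over the head mark (both at y ≈ 0), so the spindle is at its stop. I am handing the job in.

```bash
python3 -c "
from bench import *
print(close_job())"
```

```text
the job is handed in; nothing more can be done
None
```

The blue wheel is seated fully home with the spindle turned to its stop, and the finished orange wheel is loose and raised about 7 mm on the wedge, which is still in the slot; the job was handed in at about 29 s, with no result reported back.

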